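Put a stacked delivery away in its fitted bench trays

ROBOT

A 6-joint arm with a two-finger parallel gripper is mounted at the origin on a cart in front of the work surface, level with it; the furniture and walls round the work are solid. World frame = base frame: x ahead of the robot, y to its left, z up, the work surface at z = 0. Lengths are in m, angles in rad, forces in N, time in s.
With the tool pointing down it reaches from about 0.25 to 0.775 m from the base axis. Payload 4 kg.
Tool frame: the origin (TCP) lies between the finger pads; the fingertips stand 25 mm ahead of it and the grasp point (between the pads) lies 6 mm ahead of it; z points along the fingers, y is the line along which they close (so a half turn about z gives the same grasp; the last joint's range is limited). The gripper opens to 94 mm and grips with 3 to 60 N. Pads are 16 mm wide; open, the fingers measure 119 mm over their backs; the gripper's body (75 mm by 177 mm) begins 78 mm behind the grasp point.
Start: joints at [1.048, 0.087, 1.371, -0, 1.684, -0.103], TCP at [0.224, 0.502, 0.231] pointing down, gripper open.
Joint ranges: [-3.1, 3.1], [-0.76, 2.03], [0.27, 2.55], [-1.08, 4.22], [0.17, 2.65], [-2.57, 2.57]. Speed limits (rad/s): [2.79, 2.79, 3.14, 3.14, 3.14, 3.14].

INTERFACE

Orientations are given as a unit quaternion [w, x, y, z].
In Python, from station import robot gives the robot as it stands.
- The arm moves only by the shell command python3 -m jog 'ROWS' [OPENING]. ROWS is JSON, a list of rows, each an object of numbers: "tx", "ty", "tz": the shift along the tool's x, y, z in m; "wx", "wy", "wz": the turn, a rotation vector about the tool's x, y, z in degrees. In form: [{"tx": .., "ty": .., "tz": .., "wx": .., "wy": .., "wz": ..}, ...]. A call has 1 to 5 rows; each row is the pose to reach, as a shift and turn from the pose commanded when the call began, along the tool's axes at that moment; what a row does not reach only later rows make up. A row lasts 1/8 s, in which the tool goes at most 62.5 mm and 10.7 degrees, less where a joint would pass 70% of its speed; a pose out of reach is approached as far as the arm can. A call with a gripper value outside its range is refused whole. OPENING is the opening, from 0 (shut) to 1 (fully open), set as the call begins (- or left out, the last holds). The fingers move at their own pace and stop on an object; the grip force is fixed at half the most. Time passes only in rows, so rows that repeat a pose let the fingers close. It gives the time, the measured TCP pose, the force, the opening and the grip force at its end, in the units of the state.
- robot.sense(): the state, without advancing time (a new reading comes with each control period).
- robot.read_camera(name): name is "side" or "top" or "wrist"; returns (picture, depth): 384x512x3 uint8, red, green, blue; 384x512 float32, m along the optical axis (not along the pixel's ray), 0 where there is no reading.
- robot.get_calibration(name): a dict with "mtx" (3x3 intrinsics, pixels), "dist_coeffs" ([k1, k2, p1, p2, k3] as OpenCV has them; the pictures are not rectified), "extrinsics" (4x4, takes a point from camera to world coordinates). Camera axes: x right, y up, looking along -z (the intrinsics and any distortion apply to the point x, -y, -z); pixel columns grow to the right and rows downward; lengths in m; the calibration is good to about 2 mm. A picture is of the moment at which its call begins: read the wrist's pose just before it. get_calibration takes no time and is no camera call; for the wrist camera it gives the pose at the moment of the call.
- robot.hand_in(): hands the job in; it is judged then, once.
Trained networks look in the newest picture that a camera, given by its name, has taken for a name from the list of things; names that differ only in an ending like _2 or _b are one class to them, and where a whole thing is asked for, a point or a joint stands for the part that bears it (a point fixed in the world has none). Each returns a list of dicts, best first, with "conf" (0 to 1); they miss things now and then, are a little off and sometimes report something else, mostly with a low value. They report only what shows in the picture. A call takes as long as a camera call. They do not tell look-alikes from the thing itself.
- robot.recognise(query, camera): "point" ([row, column] in pixels, amid what is visible of it).
- robot.regions_of(query, camera): "pixels" (384x512 bool, what is visible of it) and "point" ([row, column] in pixels, amid what is visible of it).
The state is a dict: "time_s": time; "joint_positions": joint angles; "joint_velocities": joint speeds; "tau": joint torques, N m; "position": TCP position; "tcp_rot": TCP orientation; "contact_force": force on the tool from outside, world axes, zero at the start; "wrist_torque": the same for the moment, N m; "width": finger opening in m; "grasp_force": force on a finger pad.
Only numpy, scipy, OpenCV 4.12 (cv2) and the standard library are available. Lean on these libraries where they do the work, as an engineer would, in place of code of your own. Each camera call takes 0.05 s, during which the arm holds its last target. There are 200 camera calls.

TASK

The delivery on the bench is one stack of four things. Take it apart from the top, one thing at a time, and set each down flat inside the grey tray made for it: the jar in the round tray, the nearly square carton in the square tray, the small oblong carton in the medium oblong tray and the large oblong carton in the large oblong tray. Keep everything upright, and do not disturb the bench timer or the orange-lidded specimen cup.

Things in the scene. Friction and masses are not known exactly. Their poses are not given: they have to be found in the camera images.
- specimen_jar: Cream cylindrical jar with a screw lid (fixed on), 72 high; body 43 diameter up to 53, lid 46 diameter above. It stands on top of the stack. Origin: centre of its underside; z up. Sizes in mm.
- cover_slips: Nearly square white carton with red bands, 62 (x) by 63 (y) by 30 high, closed and solid. Starts under the jar, on the lancet carton. Origin: centre of its underside; z up. Sizes in mm.
- lancet_carton: Small oblong white carton with teal bands, 54 wide (x) by 95 long (y) by 41 high, closed and solid. Starts under the nearly square carton, on the large carton. Origin: centre of its underside; z up. Sizes in mm.
- tip_carton: Large oblong white carton with blue bands, 70 wide (x) by 121 long (y) by 55 high, closed and solid. Bottom of the stack, on the bench. Origin: centre of its underside; z up. Sizes in mm.
- round_tray: Round grey tray for the jar: recess 62 diameter, walls 3 thick, rim 12 above the bench, inner floor 3 above the bench. Its origin is the centre of its underside, on the bench; z up. It is fixed to the bench. Sizes in mm.
- square_tray: Square grey tray for the nearly square carton: recess 79 by 79, walls 3 thick, rim 12 above the bench, inner floor 3 above the bench; a small white card on its -x wall. Its origin is the centre of its underside, on the bench; z up. It is fixed to the bench. x and y run along its sides. Sizes in mm.
- medium_tray: Medium oblong grey tray for the small oblong carton: recess 70 (x) by 111 (y), walls 3 thick, rim 12 above the bench, inner floor 3 above the bench; a small white card on its -x long wall. Its origin is the centre of its underside, on the bench; z up. It is fixed to the bench. Sizes in mm.
- large_tray: Large oblong grey tray for the large oblong carton: recess 86 (x) by 137 (y), walls 3 thick, rim 12 above the bench, inner floor 3 above the bench; a small white card on its -x long wall. Its origin is the centre of its underside, on the bench; z up. It is fixed to the bench. Sizes in mm.
- bench_timer: White bench timer with small keys, 62 by 68 by 22 high, a loose bystander on the right; leave it alone. Origin: centre of its underside. Sizes in mm.
- specimen_cup: White specimen cup with an orange lid, 66 diameter by 70 high, a loose bystander on the left; leave it alone. Origin: centre of its underside. Sizes in mm.
Not all that is in view belongs to the job. What is shaped like the cover_slips but pink or yellow is not meant.

How it is judged:
On the way, in this order (a step that is already met when the one before it is completed fails the run):
1. the jar is set down in its tray and released (horizontal distance between specimen_jar and round_tray below 0.012 m and z of specimen_jar in the frame of round_tray between 0 and 0.006 m and angle between specimen_jar's own z axis and vertical below 0.06 rad and contact force between specimen_jar and the fingers below 0.05 N and linear speed of specimen_jar below 0.02 m/s), for 0.2 s.
2. the nearly square carton is set down in its tray and released (horizontal distance between cover_slips and square_tray below 0.014 m and z of cover_slips in the frame of square_tray between 0 and 0.006 m and angle between cover_slips's own z axis and vertical below 0.06 rad and contact force between cover_slips and the fingers below 0.05 N and linear speed of cover_slips below 0.02 m/s), for 0.2 s.
3. the small oblong carton is set down in its tray and released (horizontal distance between lancet_carton and medium_tray below 0.014 m and z of lancet_carton in the frame of medium_tray between 0 and 0.006 m and angle between lancet_carton's own z axis and vertical below 0.06 rad and contact force between lancet_carton and the fingers below 0.05 N and linear speed of lancet_carton below 0.02 m/s), for 0.2 s.
4. the large oblong carton is set down in its tray and released (horizontal distance between tip_carton and large_tray below 0.014 m and z of tip_carton in the frame of large_tray between 0 and 0.006 m and angle between tip_carton's own z axis and vertical below 0.06 rad and contact force between tip_carton and the fingers below 0.05 N and linear speed of tip_carton below 0.02 m/s), for 0.2 s.
At the end, for the whole second after the job is handed in: Each of the four things stands upright (within 0.06 rad) on the floor of its own tray (underside less than 6 mm above the tray's underside; centres within 14 mm, the jar's within 12 mm, which anything lying flat inside its recess meets), released and at rest (all of step 1 and all of step 2 and all of step 3 and all of step 4); the robot touches nothing.
It fails at once if the jar or a carton is tipped by more than 0.6 rad (angle between any of specimen_jar, cover_slips, lancet_carton, tip_carton's own z axis and vertical above 0.6 rad).
It fails at once if the bench timer or the specimen cup is moved by more than 15 mm (distance of any of bench_timer, specimen_cup from where it was at the start of the episode above 0.015 m).
It also fails if it takes over 122 s, if anything falls off the work surface, if the arm or the gripper's body presses on something with over 40 N, if the wrist force passes 120 N, or if a joint passes its speed limit or range.

## Working session

There is one attempt and no reset: what is moved stays moved. The work goes in short steps, Python scripts to look and compute and a shell command to move; the robot and the scene stay as the last step left them, time stands still between calls to the robot, and variables do not carry over. Pictures are saved under pics/ and viewed, at most 14 in all, crops included, and the job is handed in when it is done.

```bash
ls; mkdir -p pics
cat > h.py <<'E'
import numpy as np, cv2
from station import robot
def cloud(cam):
    c=robot.get_calibration(cam); im,d=robot.read_camera(cam)
    v,u=np.mgrid[0:384,0:512]
    p=cv2.undistortPoints(np.stack([u,v],-1).reshape(-1,1,2).astype(np.float64),np.array(c["mtx"]),np.array(c["dist_coeffs"])).reshape(384,512,2)
    P=np.stack([p[...,0]*d,-p[...,1]*d,-d],-1)
    E=np.array(c["extrinsics"]); W=P@E[:3,:3].T+E[:3,3]; W[d<=0]=np.nan
    return im,W
def save(im,n): cv2.imwrite("pics/"+n,im[...,::-1])
E
python3 - <<'E'
from h import *
for c in("top","side"):
    im,W=cloud(c); save(im,c+"0.png"); np.save(c+"0.npy",W)
    for q in "specimen_jar cover_slips lancet_carton tip_carton round_tray square_tray medium_tray large_tray bench_timer specimen_cup".split():
        for r in robot.regions_of(q,c)[:3]:
            m=r["pixels"]; w=W[m]; w=w[~np.isnan(w[:,0])]
            if not len(w): print(c,q,'nodepth');continue
            zt=np.percentile(w[:,2],95); t=w[abs(w[:,2]-zt)<.008]
            R=cv2.minAreaRect((w[:,:2]*1000).astype(np.float32)); 
            print(c,q,round(r["conf"],2),np.round(r["point"]),"med",np.median(w,0).round(3),"z95",zt.round(3),"top",t.mean(0).round(3),"rect",np.round(R[0]),np.round(R[1]),round(R[2]))
print(robot.sense()["tcp_rot"])
E
```

```text
pics
top specimen_jar 0.47 [169. 274.] med [ 0.639 -0.01   0.197] z95 0.201 top [ 0.642 -0.011  0.197] rect [642. -10.] [40. 44.] 89
top cover_slips 0.84 [260. 346.] med [ 0.33  -0.258  0.029] z95 0.034 top [ 0.33 -0.26  0.03] rect [ 329. -265.] [74. 62.] 85
top cover_slips 0.79 [141. 269.] med [0.775 0.006 0.029] z95 0.034 top [0.776 0.007 0.03 ] rect [782.   7.] [76. 62.] 6
top cover_slips 0.64 [156. 238.] med [0.723 0.121 0.029] z95 0.034 top [0.726 0.121 0.03 ] rect [729. 124.] [74. 63.] 44
top lancet_carton 0.42 [174. 267.] med [0.639 0.017 0.094] z95 0.099 top [ 0.643 -0.008  0.096] rect [643. -16.] [97. 51.] 83
top tip_carton 0.71 [188. 272.] med [ 0.614 -0.004  0.053] z95 0.07 top [ 0.621 -0.007  0.069] rect [638. -16.] [122.  66.] 87
top tip_carton 0.36 [171. 272.] med [ 0.636 -0.012  0.196] z95 0.201 top [ 0.64  -0.013  0.197] rect [640. -11.] [42. 42.] 87
top round_tray 0.78 [241. 198.] med [0.421 0.271 0.003] z95 0.012 top [0.422 0.271 0.008] rect [420. 272.] [66. 71.] 1
top square_tray 0.56 [225. 348.] med [ 0.464 -0.286  0.003] z95 0.012 top [ 0.463 -0.285  0.007] rect 
[... 1798 characters left out ...]
.] 73
side large_tray 0.58 [236. 230.] med [0.467 0.001 0.004] z95 0.012 top [0.466 0.002 0.008] rect [471.  11.] [162.  91.] 64
side large_tray 0.46 [175. 291.] med [ 0.635 -0.029  0.175] z95 0.2 top [ 0.641 -0.019  0.198] rect [744. 135.] [410.  46.] 56
side bench_timer 0.86 [274. 337.] med [ 0.619 -0.266  0.02 ] z95 0.023 top [ 0.622 -0.262  0.02 ] rect [ 630. -262.] [69. 74.] 73
side specimen_cup 0.89 [156. 207.] med [0.579 0.404 0.053] z95 0.071 top [0.583 0.417 0.069] rect [584. 418.] [59. 61.] 5
side specimen_cup 0.17 [192. 290.] med [ 0.627 -0.042  0.117] z95 0.128 top [ 0.637 -0.033  0.126] rect [716.  25.] [254.  84.] 31
[2.30351931e-05 2.08376049e-01 9.78048783e-01 2.08549975e-05]
```

View pics/top0.png

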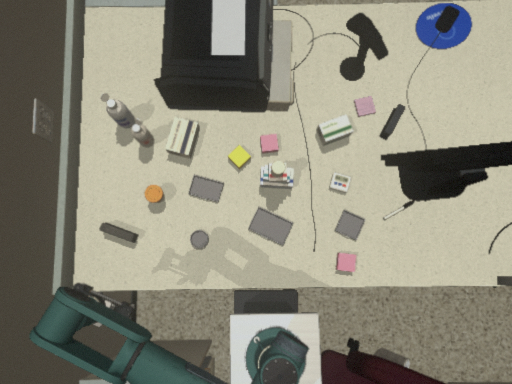

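Run:
```python
from h import *
im=cv2.imread("pics/side0.png"); cv2.imwrite("pics/side0c.png",cv2.resize(im[130:270,200:380],None,fx=4,fy=4,interpolation=cv2.INTER_CUBIC))
T=np.load("top0.npy").reshape(-1,3);S=np.load("side0.npy").reshape(-1,3)
for n,A in(("top",T),("side",S),("both",np.r_[T,S])):
  A=A[~np.isnan(A[:,0])]; A=A[(abs(A[:,0]-.64)<.09)&(abs(A[:,1]+.015)<.1)]
  for nm,lo,hi in(("tip",.008,.059),("lan",.062,.1),("cov",.102,.129),("jar",.135,.205)):
    m=A[(A[:,2]>lo)&(A[:,2]<hi)]; R=cv2.minAreaRect((m[:,:2]*1000).astype(np.float32)); print(n,nm,len(m),np.round(R[0]),np.round(R[1]),round(R[2],1), np.percentile(m[:,2],98).round(4))
```

```text
top tip 264 [665.   1.] [125. 159.] 1.4 0.0585
top lan 145 [639. -20.] [107.  60.] 82.0 0.0992
top cov 153 [644. -16.] [63. 64.] 89.9 0.1287
top jar 193 [642. -11.] [43. 45.] 89.6 0.2012
side tip 744 [640. -20.] [127.  69.] 88.4 0.0582
side lan 378 [644. -18.] [101.  63.] 89.2 0.0991
side cov 366 [643. -19.] [64. 67.] 2.2 0.1284
side jar 425 [643. -17.] [46. 45.] 26.8 0.2002
both tip 1008 [664.  -2.] [125. 164.] 1.4 0.0582
both lan 523 [644. -19.] [ 63. 106.] 0.6 0.0991
both cov 519 [644. -19.] [65. 68.] 1.8 0.1285
both jar 618 [642. -15.] [45. 50.] 6.5 0.2007
```

View pics/side0c.png

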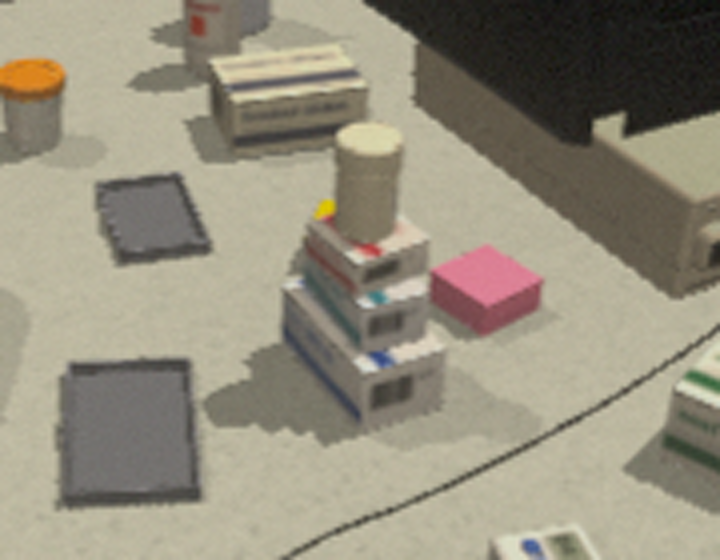

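The top view shows trays at (row 240, col 200) round, (189,206) medium, (226,271) large and (225,350) square. The cover_slips look-alikes are (143,270) pink, (156,239) yellow and (262,346) pink. The white, red-banded carton under the jar in the stack, around (172,277), is the one meant. The side crop confirms this: red, then teal, then blue bands under the jar. The stack's long axis runs along world y.

```bash
cat >> h.py <<'E'
from scipy.spatial.transform import Rotation as Ro
def to(x,y,z,yaw):
    "tool-frame shift to TCP x,y,z with closing line at yaw deg (mod 180), pointing down"
    s=robot.sense(); q=s["tcp_rot"]; R=Ro.from_quat([q[1],q[2],q[3],q[0]]); p=np.array(s["position"])
    best=None
    for k in(-180,0,180):
        a=np.radians(yaw+k); Y=np.array([np.cos(a),np.sin(a),0]); Z=np.array([0,0,-1.]); G=Ro.from_matrix(np.c_[np.cross(Y,Z),Y,Z])
        w=np.degrees((R.inv()*G).as_rotvec())
        if best is None or np.linalg.norm(w)<np.linalg.norm(best): best=w
    print("t",s["time_s"],"pos",p.round(4),"shift mm",(R.inv().apply(np.array([x,y,z])-p)*1000).round(1),"w",best.round(1),"j6",round(s["joint_positions"][5],2))
E
python3 -c "
from h import *
to(.56,-.014,.40,0)"
```

```text
t 1.1 pos [0.2242 0.5022 0.2305] shift mm [-517.1 -334.5 -169.5] w [ 0.   0.  65.9] j6 -0.1
```

```bash
python3 -m jog '[{"tx":-0.05,"ty":-0.03,"tz":-0.02,"wz":9},{"tx":-0.095,"ty":-0.06,"tz":-0.04,"wz":18},{"tx":-0.14,"ty":-0.09,"tz":-0.055,"wz":27},{"tx":-0.185,"ty":-0.12,"tz":-0.07,"wz":36},{"tx":-0.23,"ty":-0.15,"tz":-0.085,"wz":45}]' 1; python3 -c "
from h import *
to(.56,-.014,.40,0)"
```

```text
t 1.1 pos [0.2242 0.5022 0.2305] shift mm [-517.1 -334.5 -169.5] w [ 0.   0.  65.9] j6 -0.1invalid input at $[0]: expected keys tx, ty, tz, wx, wy, wz
```

All six keys are needed.

```bash
python3 -m jog '[{"tx":-0.05,"ty":-0.03,"tz":-0.02,"wx":0,"wy":0,"wz":9},{"tx":-0.095,"ty":-0.06,"tz":-0.04,"wx":0,"wy":0,"wz":18},{"tx":-0.14,"ty":-0.09,"tz":-0.055,"wx":0,"wy":0,"wz":27},{"tx":-0.185,"ty":-0.12,"tz":-0.07,"wx":0,"wy":0,"wz":36},{"tx":-0.23,"ty":-0.15,"tz":-0.085,"wx":0,"wy":0,"wz":45}]' 1; python3 -c "
from h import *
to(.56,-.014,.40,0)"
```

```text
time_s: 1.72
position: [0.3737, 0.27, 0.3162]
tcp_rot: [0.0, 0.569, 0.822, 0.0]
contact_force: [1.0, -0.4, -0.2]
width: 0.0942
grasp_force: 0.0
t 1.725 pos [0.3737 0.27   0.3162] shift mm [-331.5   74.2  -83.8] w [ 0.1 -0.  20.7] j6 0.14
```

```bash
python3 -m jog '[{"tx":-0.055,"ty":0.012,"tz":-0.014,"wx":0,"wy":0,"wz":5},{"tx":-0.11,"ty":0.025,"tz":-0.028,"wx":0,"wy":0,"wz":10},{"tx":-0.165,"ty":0.037,"tz":-0.042,"wx":0,"wy":0,"wz":15},{"tx":-0.22,"ty":0.05,"tz":-0.056,"wx":0,"wy":0,"wz":20.7},{"tx":-0.275,"ty":0.062,"tz":-0.07,"wx":0,"wy":0,"wz":20.7}]'; python3 -m jog '[{"tx":-0.05,"ty":-0.007,"tz":-0.014,"wx":0,"wy":0,"wz":0},{"tx":-0.05,"ty":-0.007,"tz":-0.014,"wx":0,"wy":0,"wz":0}]'
python3 - <<'E'
from h import *
to(.56,-.014,.40,0)
im,W=cloud("wrist"); save(im,"w1.png"); np.save("w1.npy",W)
A=W.reshape(-1,3);A=A[~np.isnan(A[:,0])]; A=A[(abs(A[:,0]-.64)<.09)&(abs(A[:,1]+.015)<.1)]
for nm,lo,hi in(("tip",.045,.059),("lan",.09,.1),("cov",.12,.132),("jar",.19,.205)):
    m=A[(A[:,2]>lo)&(A[:,2]<hi)]
    if len(m)<9: print(nm,len(m));continue
    R=cv2.minAreaRect((m[:,:2]*1000).astype(np.float32)); print(nm,len(m),np.round(R[0],1),np.round(R[1],1),round(R[2],1),np.median(m[:,2]).round(4))
E
```

```text
time_s: 2.35
position: [0.5301, 0.0352, 0.3861]
tcp_rot: [0.0, 0.706, 0.708, 0.0]
contact_force: [0.5, -0.3, -0.0]
width: 0.0938
grasp_force: 0.0
time_s: 2.6
position: [0.5228, -0.0162, 0.4005]
tcp_rot: [0.001, 0.708, 0.707, 0.0]
contact_force: [0.3, 0.6, 0.8]
width: 0.0937
grasp_force: 0.0
t 2.6 pos [ 0.5228 -0.0162  0.4005] shift mm [ 2.3 37.2  0.6] w [ 0.1  0.  -0.1] j6 -0.14
tip 782 [642.1 -17.4] [120.5  68.7] 85.2 0.0555
lan 511 [641.1 -14.1] [94.2 61. ] 82.4 0.0965
cov 679 [644.1 -15.6] [62.5 61.3] 0.1 0.1265
jar 1027 [643.7 -12.4] [46.3 45. ] 0.6 0.1987
```

View pics/w1.png

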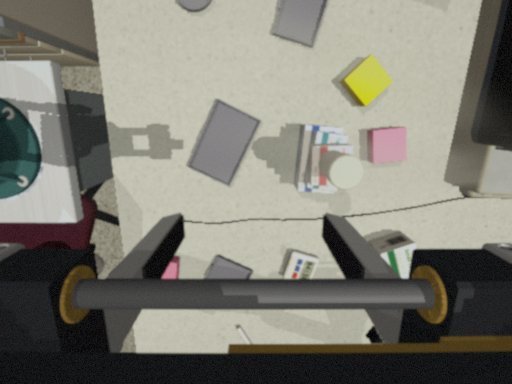

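```bash
python3 -m jog '[{"tx":0,"ty":0.06,"tz":0,"wx":0,"wy":0,"wz":0},{"tx":-0.003,"ty":0.121,"tz":0.03,"wx":0,"wy":0,"wz":0},{"tx":-0.003,"ty":0.121,"tz":0.08,"wx":0,"wy":0,"wz":0},{"tx":-0.003,"ty":0.121,"tz":0.13,"wx":0,"wy":0,"wz":0},{"tx":-0.003,"ty":0.121,"tz":0.13,"wx":0,"wy":0,"wz":0}]'; python3 -c "
from h import *
to(.6437,-.0125,.164,0)"
```

```text
time_s: 3.28
position: [0.6405, -0.0135, 0.2615]
tcp_rot: [-0.006, 0.705, 0.709, -0.005]
contact_force: [-0.8, 0.0, 0.7]
width: 0.0942
grasp_force: 0.0
t 3.275 pos [ 0.6405 -0.0135  0.2615] shift mm [ 0.8  4.7 97.5] w [-0.9 -0.1  0.4] j6 -0.12
```

```bash
python3 -m jog '[{"tx":-0.001,"ty":0.001,"tz":0.03,"wx":0,"wy":0,"wz":0},{"tx":-0.001,"ty":0.001,"tz":0.06,"wx":0,"wy":0,"wz":0},{"tx":-0.001,"ty":0.001,"tz":0.09,"wx":0,"wy":0,"wz":0},{"tx":-0.001,"ty":0.001,"tz":0.105,"wx":0,"wy":0,"wz":0},{"tx":-0.001,"ty":0.001,"tz":0.105,"wx":0,"wy":0,"wz":0}]'; python3 -c "
from h import *
to(.6437,-.0125,.164,0)"
```

```text
time_s: 3.9
position: [0.645, -0.0161, 0.1657]
tcp_rot: [0.0, 0.705, 0.709, 0.0]
contact_force: [0.1, 0.3, 0.4]
width: 0.0939
grasp_force: 0.0
t 3.9 pos [ 0.645  -0.0161  0.1657] shift mm [ 3.6 -1.3  1.7] w [ 0.1 -0.   0.3] j6 -0.12
```

```bash
python3 -m jog '[{"tx":0.0035,"ty":-0.001,"tz":0.002,"wx":0,"wy":0,"wz":0},{"tx":0.0035,"ty":-0.001,"tz":0.002,"wx":0,"wy":0,"wz":0}]'; python3 -m jog '[{"tx":0,"ty":0,"tz":0,"wx":0,"wy":0,"wz":0},{"tx":0,"ty":0,"tz":0,"wx":0,"wy":0,"wz":0},{"tx":0,"ty":0,"tz":0,"wx":0,"wy":0,"wz":0},{"tx":0,"ty":0,"tz":0,"wx":0,"wy":0,"wz":0},{"tx":0,"ty":0,"tz":0,"wx":0,"wy":0,"wz":0}]' 0.3;  python3 -m jog '[{"tx":0,"ty":0,"tz":0,"wx":0,"wy":0,"wz":0},{"tx":0,"ty":0,"tz":0,"wx":0,"wy":0,"wz":0},{"tx":0,"ty":0,"tz":-0.01,"wx":0,"wy":0,"wz":0},{"tx":0,"ty":0,"tz":-0.03,"wx":0,"wy":0,"wz":0},{"tx":0,"ty":0,"tz":-0.05,"wx":0,"wy":0,"wz":0}]'; python3 -c "
from h import *
to(.42,.2705,.22,0)"
```

```text
time_s: 4.15
position: [0.6442, -0.0128, 0.1642]
tcp_rot: [0.001, 0.705, 0.709, 0.001]
contact_force: [0.2, -0.2, -0.0]
width: 0.0939
grasp_force: 0.0
time_s: 4.78
position: [0.6435, -0.0132, 0.1624]
tcp_rot: [-0.0, 0.706, 0.709, 0.0]
contact_force: [0.8, -0.3, 0.1]
width: 0.0472
grasp_force: 0.3
time_s: 5.4
position: [0.6434, -0.0131, 0.2134]
tcp_rot: [-0.0, 0.706, 0.709, -0.0]
contact_force: [-0.3, -0.1, -0.8]
width: 0.0462
grasp_force: 30.0
t 5.4 pos [ 0.6434 -0.0131  0.2134] shift mm [ 284.6 -222.2   -6.5] w [-0.  -0.   0.2] j6 -0.11
```

```bash
python3 -m jog '[{"tx":0.035,"ty":-0.027,"tz":0,"wx":0,"wy":0,"wz":0},{"tx":0.075,"ty":-0.058,"tz":0,"wx":0,"wy":0,"wz":0},{"tx":0.115,"ty":-0.09,"tz":0,"wx":0,"wy":0,"wz":0},{"tx":0.155,"ty":-0.121,"tz":0,"wx":0,"wy":0,"wz":0},{"tx":0.195,"ty":-0.152,"tz":0,"wx":0,"wy":0,"wz":0}]';python3 -m jog '[{"tx":0.035,"ty":-0.027,"tz":0,"wx":0,"wy":0,"wz":0},{"tx":0.065,"ty":-0.05,"tz":0,"wx":0,"wy":0,"wz":0},{"tx":0.085,"ty":-0.066,"tz":0,"wx":0,"wy":0,"wz":0},{"tx":0.085,"ty":-0.066,"tz":0,"wx":0,"wy":0,"wz":0},{"tx":0.085,"ty":-0.066,"tz":0,"wx":0,"wy":0,"wz":0}]'
python3 - <<'E'
from h import *
to(.422,.2705,.05,0)
im,W=cloud("wrist"); save(im,"w2.png")
for r in robot.regions_of("round_tray","wrist")[:2]:
  w=W[r["pixels"]]; w=w[w[:,2]<.02]; print(r["conf"],r["point"],cv2.minEnclosingCircle((w[:,:2]*1000).astype(np.float32)),len(w))
A=W.reshape(-1,3);A=A[(A[:,2]>.1)&(A[:,2]<.26)]; p=robot.sense()["position"]; A=A[np.hypot(A[:,0]-p[0],A[:,1]-p[1])<.035]
print(len(A),A.min(0),A.max(0))
E
```

```text
time_s: 6.02
position: [0.4896, 0.1824, 0.2133]
tcp_rot: [0.0, 0.706, 0.709, 0.001]
contact_force: [1.9, 1.4, -0.9]
width: 0.046
grasp_force: 30.0
time_s: 6.65
position: [0.4247, 0.2655, 0.2129]
tcp_rot: [0.0, 0.706, 0.709, 0.0]
contact_force: [0.4, 0.2, -0.6]
width: 0.0456
grasp_force: 30.0
t 6.65 pos [0.4247 0.2655 0.2129] shift mm [  5.   -2.9 162.9] w [0.1 0.  0.2] j6 0.44
0.56 [167.1, 249.1] ((421.4445495605469, 270.6236877441406), 33.974876403808594) 2061
9085 [0.39146028 0.2431925  0.17973069] [0.45852786 0.28915694 0.25998784]
```

View pics/w2.png

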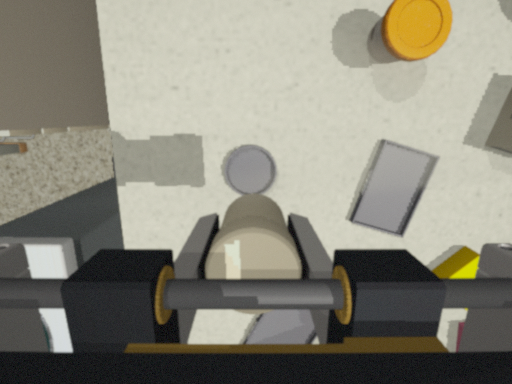

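```bash
python3 -m jog '[{"tx":0.005,"ty":-0.003,"tz":0.03,"wx":0,"wy":0,"wz":0},{"tx":0.005,"ty":-0.003,"tz":0.07,"wx":0,"wy":0,"wz":0},{"tx":0.005,"ty":-0.003,"tz":0.11,"wx":0,"wy":0,"wz":0},{"tx":0.005,"ty":-0.003,"tz":0.14,"wx":0,"wy":0,"wz":0},{"tx":0.005,"ty":-0.003,"tz":0.15,"wx":0,"wy":0,"wz":0}]';python3 -m jog '[{"tx":0,"ty":0,"tz":0.004,"wx":0,"wy":0,"wz":0},{"tx":0,"ty":0,"tz":0.009,"wx":0,"wy":0,"wz":0},{"tx":0,"ty":0,"tz":0.012,"wx":0,"wy":0,"wz":0},{"tx":0,"ty":0,"tz":0.012,"wx":0,"wy":0,"wz":0}]'
python3 - <<'E'
from h import *
to(.4214,.2706,.0395,0)
E
```

```text
time_s: 7.38
position: [0.4205, 0.2695, 0.0602]
tcp_rot: [-0.001, 0.706, 0.708, -0.002]
contact_force: [0.7, -0.6, -0.9]
width: 0.0458
grasp_force: 30.0
time_s: 7.88
position: [0.4215, 0.2711, 0.0509]
tcp_rot: [0.0, 0.706, 0.709, 0.0]
contact_force: [-0.2, 0.9, -0.5]
width: 0.046
grasp_force: 30.0
t 7.875 pos [0.4215 0.2711 0.0509] shift mm [-0.5 -0.1 11.4] w [ 0.  -0.   0.3] j6 0.45
```

```bash
python3 -m jog '[{"tx":0,"ty":0,"tz":0.004,"wx":0,"wy":0,"wz":0},{"tx":0,"ty":0,"tz":0.007,"wx":0,"wy":0,"wz":0},{"tx":0,"ty":0,"tz":0.01,"wx":0,"wy":0,"wz":0},{"tx":0,"ty":0,"tz":0.01,"wx":0,"wy":0,"wz":0}]'; python3 -m jog '[{"tx":0,"ty":0,"tz":0.001,"wx":0,"wy":0,"wz":0},{"tx":0,"ty":0,"tz":0.001,"wx":0,"wy":0,"wz":0},{"tx":0,"ty":0,"tz":0.001,"wx":0,"wy":0,"wz":0}]'
```

```text
time_s: 8.38
position: [0.421, 0.2708, 0.0401]
tcp_rot: [-0.0, 0.706, 0.709, -0.0]
contact_force: [0.8, -0.3, -0.5]
width: 0.046
grasp_force: 30.0
time_s: 8.75
position: [0.4214, 0.271, 0.0396]
tcp_rot: [0.0, 0.706, 0.709, 0.0]
contact_force: [0.1, -0.2, -0.4]
width: 0.0461
grasp_force: 30.0
```

```bash
python3 -m jog '[{"tx":0,"ty":0,"tz":0.001,"wx":0,"wy":0,"wz":0},{"tx":0,"ty":0,"tz":0.001,"wx":0,"wy":0,"wz":0},{"tx":0,"ty":0,"tz":0.001,"wx":0,"wy":0,"wz":0}]'; python3 -m jog '[{"tx":0,"ty":0,"tz":0,"wx":0,"wy":0,"wz":0},{"tx":0,"ty":0,"tz":0,"wx":0,"wy":0,"wz":0},{"tx":0,"ty":0,"tz":0,"wx":0,"wy":0,"wz":0},{"tx":0,"ty":0,"tz":0,"wx":0,"wy":0,"wz":0}]' 1;  python3 -m jog '[{"tx":0,"ty":0,"tz":-0.03,"wx":0,"wy":0,"wz":0},{"tx":0,"ty":0,"tz":-0.08,"wx":0,"wy":0,"wz":0},{"tx":0,"ty":0,"tz":-0.13,"wx":0,"wy":0,"wz":0},{"tx":0,"ty":0,"tz":-0.18,"wx":0,"wy":0,"wz":0},{"tx":0,"ty":0,"tz":-0.21,"wx":0,"wy":0,"wz":0}]'; python3 -c "
from h import *
im,W=cloud('wrist')
A=W.reshape(-1,3); A=A[(np.hypot(A[:,0]-.421,A[:,1]-.271)<.05)&(A[:,2]>.065)&(A[:,2]<.09)]; print(len(A),A.mean(0),A.max(0)-A.min(0))
to(.58,.0,.3,0)"
```

```text
time_s: 9.12
position: [0.4215, 0.2711, 0.0393]
tcp_rot: [0.0, 0.706, 0.709, 0.0]
contact_force: [-1.9, -0.8, 5.5]
width: 0.0463
grasp_force: 30.0
time_s: 9.62
position: [0.4212, 0.2709, 0.0383]
tcp_rot: [-0.0, 0.706, 0.709, -0.0]
contact_force: [-0.3, 0.2, -0.5]
width: 0.0827
grasp_force: 0.0
time_s: 10.25
position: [0.4219, 0.2712, 0.2518]
tcp_rot: [0.001, 0.706, 0.709, 0.002]
contact_force: [-0.1, -0.6, -0.5]
width: 0.0941
grasp_force: 0.0
1146 [0.4215772  0.27264709 0.07552092] [0.04505108 0.04628128 0.01308536]
t 10.3 pos [0.4232 0.2719 0.2555] shift mm [-272.4  156.1  -44.3] w [ 0.6 -0.3  0.3] j6 0.45
```

```bash
python3 -m jog '[{"tx":-0.04,"ty":0.022,"tz":-0.01,"wx":0,"wy":0,"wz":0},{"tx":-0.095,"ty":0.053,"tz":-0.025,"wx":0,"wy":0,"wz":0},{"tx":-0.15,"ty":0.084,"tz":-0.04,"wx":0,"wy":0,"wz":0},{"tx":-0.205,"ty":0.115,"tz":-0.055,"wx":0,"wy":0,"wz":0},{"tx":-0.255,"ty":0.145,"tz":-0.065,"wx":0,"wy":0,"wz":0}]';python3 -m jog '[{"tx":-0.045,"ty":0.03,"tz":0,"wx":0,"wy":0,"wz":0},{"tx":-0.065,"ty":0.04,"tz":0,"wx":0,"wy":0,"wz":0},{"tx":-0.065,"ty":0.04,"tz":0,"wx":0,"wy":0,"wz":0},{"tx":-0.065,"ty":0.04,"tz":0,"wx":0,"wy":0,"wz":0}]'
cat >> h.py <<'E'
def stack(lo_hi):
    im,W=cloud("wrist"); A=W.reshape(-1,3);A=A[(abs(A[:,0]-.64)<.09)&(abs(A[:,1]+.015)<.1)]
    for nm,lo,hi in lo_hi:
        m=A[(A[:,2]>lo)&(A[:,2]<hi)]
        if len(m)<9: print(nm,len(m));continue
        R=cv2.minAreaRect((m[:,:2]*1000).astype(np.float32)); print(nm,len(m),np.round(R[0],1),np.round(R[1],1),round(R[2],1),np.median(m[:,2]).round(4))
    return im
E
python3 - <<'E'
from h import *
im=stack((("tip",.045,.059),("lan",.09,.1),("cov",.12,.132))); save(im,"w3.png")
to(.644,-.0155,.26,0)
E
```

```text
time_s: 10.92
position: [0.5661, 0.018, 0.3124]
tcp_rot: [-0.0, 0.706, 0.709, 0.0]
contact_force: [1.1, 0.0, -0.2]
width: 0.0943
grasp_force: 0.0
time_s: 11.42
position: [0.6051, -0.0435, 0.3128]
tcp_rot: [-0.001, 0.705, 0.709, 0.0]
contact_force: [-1.4, 1.0, -0.1]
width: 0.0937
grasp_force: 0.0
tip 906 [642.4 -17.7] [120.2  68.5] 85.5 0.0556
lan 754 [645.4 -14.9] [94.2 52.3] 82.5 0.0967
cov 2601 [644.8 -16.3] [62.  61.5] 0.7 0.1267
t 11.475 pos [ 0.6051 -0.0433  0.3132] shift mm [27.5 39.1 53.2] w [ 0.  -0.   0.4] j6 -0.17
```

View pics/w3.png

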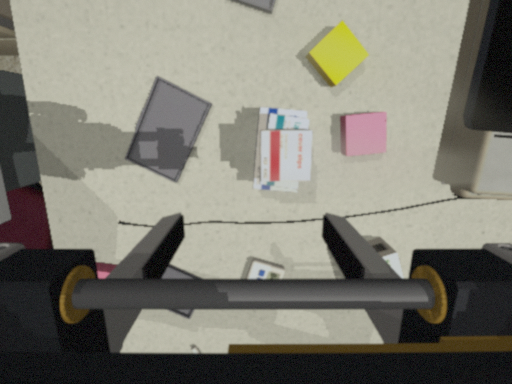

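```bash
python3 -m jog '[{"tx":0.014,"ty":0.02,"tz":0.02,"wx":0,"wy":0,"wz":0},{"tx":0.027,"ty":0.04,"tz":0.06,"wx":0,"wy":0,"wz":0},{"tx":0.027,"ty":0.04,"tz":0.1,"wx":0,"wy":0,"wz":0},{"tx":0.027,"ty":0.04,"tz":0.14,"wx":0,"wy":0,"wz":0},{"tx":0.027,"ty":0.04,"tz":0.16,"wx":0,"wy":0,"wz":0}]';python3 -m jog '[{"tx":0,"ty":0,"tz":0.01,"wx":0,"wy":0,"wz":0},{"tx":0,"ty":0,"tz":0.015,"wx":0,"wy":0,"wz":0},{"tx":0,"ty":0,"tz":0.015,"wx":0,"wy":0,"wz":0}]'; python3 -c "
from h import *
to(.645,-.0163,.1345,0)"
```

```text
time_s: 12.1
position: [0.6438, -0.0156, 0.1502]
tcp_rot: [-0.002, 0.705, 0.71, -0.001]
contact_force: [-0.2, -0.1, 0.5]
width: 0.0942
grasp_force: 0.0
time_s: 12.48
position: [0.6459, -0.0175, 0.1388]
tcp_rot: [0.001, 0.705, 0.709, 0.001]
contact_force: [0.8, 0.2, 1.0]
width: 0.094
grasp_force: 0.0
t 12.475 pos [ 0.6459 -0.0175  0.1388] shift mm [ 1.2 -0.9  4.3] w [0.1 0.  0.3] j6 -0.12
```

```bash
python3 -m jog '[{"tx":0.001,"ty":-0.001,"tz":0.004,"wx":0,"wy":0,"wz":0},{"tx":0.001,"ty":-0.001,"tz":0.004,"wx":0,"wy":0,"wz":0}]'; python3 -m jog '[{"tx":0,"ty":0,"tz":0,"wx":0,"wy":0,"wz":0},{"tx":0,"ty":0,"tz":0,"wx":0,"wy":0,"wz":0},{"tx":0,"ty":0,"tz":0,"wx":0,"wy":0,"wz":0},{"tx":0,"ty":0,"tz":0,"wx":0,"wy":0,"wz":0},{"tx":0,"ty":0,"tz":0,"wx":0,"wy":0,"wz":0}]' 0.55;  python3 -m jog '[{"tx":0,"ty":0,"tz":0,"wx":0,"wy":0,"wz":0},{"tx":0,"ty":0,"tz":-0.01,"wx":0,"wy":0,"wz":0},{"tx":0,"ty":0,"tz":-0.03,"wx":0,"wy":0,"wz":0},{"tx":0,"ty":0,"tz":-0.05,"wx":0,"wy":0,"wz":0}]'; python3 -c "
from h import *
to(.465,-.285,.17,-24)"
```

```text
time_s: 12.72
position: [0.6446, -0.0169, 0.1341]
tcp_rot: [0.0, 0.706, 0.709, 0.0]
contact_force: [-1.5, -0.1, 0.1]
width: 0.0937
grasp_force: 0.0
time_s: 13.35
position: [0.6446, -0.0169, 0.1338]
tcp_rot: [0.0, 0.706, 0.709, 0.0]
contact_force: [-0.0, -1.1, -0.2]
width: 0.062
grasp_force: 30.0
time_s: 13.85
position: [0.6445, -0.0168, 0.1847]
tcp_rot: [-0.0, 0.706, 0.709, 0.0]
contact_force: [-0.1, -0.6, -0.6]
width: 0.0619
grasp_force: 30.0
t 13.85 pos [ 0.6445 -0.0168  0.1847] shift mm [-267.4 -180.7   14.7] w [-0.  -0.  24.3] j6 -0.12
```

```bash
python3 -m jog '[{"tx":-0.035,"ty":-0.024,"tz":-0.005,"wx":0,"wy":0,"wz":5},{"tx":-0.08,"ty":-0.054,"tz":-0.01,"wx":0,"wy":0,"wz":10},{"tx":-0.125,"ty":-0.085,"tz":-0.015,"wx":0,"wy":0,"wz":15},{"tx":-0.17,"ty":-0.115,"tz":-0.015,"wx":0,"wy":0,"wz":20},{"tx":-0.21,"ty":-0.142,"tz":-0.015,"wx":0,"wy":0,"wz":24}]'; python3 -c "
from h import *
to(.465,-.285,.2,-24)"
```

```text
time_s: 14.48
position: [0.5024, -0.229, 0.1998]
tcp_rot: [0.001, 0.838, 0.545, 0.0]
contact_force: [0.5, 0.0, -0.4]
width: 0.0618
grasp_force: 30.0
t 14.475 pos [ 0.5024 -0.229   0.1998] shift mm [-66.4 -11.5  -0.2] w [0.1 0.  0.1] j6 -0.11
```

```bash
python3 -m jog '[{"tx":-0.035,"ty":-0.006,"tz":0,"wx":0,"wy":0,"wz":0},{"tx":-0.06,"ty":-0.01,"tz":0,"wx":0,"wy":0,"wz":0},{"tx":-0.066,"ty":-0.011,"tz":0,"wx":0,"wy":0,"wz":0},{"tx":-0.066,"ty":-0.011,"tz":0,"wx":0,"wy":0,"wz":0}]'
cat >> h.py <<'E'
def tray(q,cx,cy,r):
    im,W=cloud("wrist")
    for g in robot.regions_of(q,"wrist")[:2]:
        w=W[g["pixels"]]; w=w[(w[:,2]<.02)&(np.hypot(w[:,0]-cx,w[:,1]-cy)<r)]
        if len(w)<9: print("few",g["point"]);continue
        R=cv2.minAreaRect((w[:,:2]*1000).astype(np.float32)); print(q,round(g["conf"],2),np.round(g["point"]),len(w),np.round(R[0],1),np.round(R[1],1),round(R[2],1))
    return im,W
E
python3 - <<'E'
from h import *
im,W=tray("square_tray",.465,-.285,.08); save(im,"w4.png")
A=W.reshape(-1,3);A=A[(A[:,2]>.1)];p=robot.sense()["position"]
to(.465,-.285,.06,-24)
E
```

```text
time_s: 14.98
position: [0.4671, -0.2833, 0.1991]
tcp_rot: [0.0, 0.838, 0.546, 0.0]
contact_force: [0.1, 0.7, -0.9]
width: 0.0622
grasp_force: 30.0
square_tray 0.66 [162. 252.] 2286 [ 475.9 -267.4] [42.9 88.8] 63.6
t 15.075 pos [ 0.4674 -0.2826  0.1989] shift mm [ -3.2  -1.3 138.9] w [ 0.  -0.   0.3] j6 -0.23
```

View pics/w4.png

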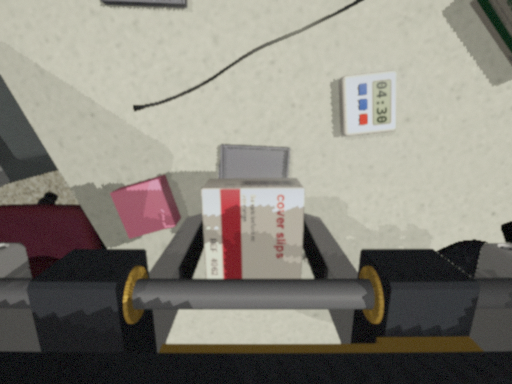

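```bash
python3 -m jog '[{"tx":-0.0035,"ty":-0.001,"tz":0.03,"wx":0,"wy":0,"wz":0},{"tx":-0.0035,"ty":-0.001,"tz":0.07,"wx":0,"wy":0,"wz":0},{"tx":-0.0035,"ty":-0.001,"tz":0.11,"wx":0,"wy":0,"wz":0.5},{"tx":-0.0035,"ty":-0.001,"tz":0.13,"wx":0,"wy":0,"wz":0.5},{"tx":-0.0035,"ty":-0.001,"tz":0.14,"wx":0,"wy":0,"wz":0.5}]';python3 -m jog '[{"tx":0,"ty":0,"tz":0.005,"wx":0,"wy":0,"wz":0},{"tx":0,"ty":0,"tz":0.01,"wx":0,"wy":0,"wz":0},{"tx":0,"ty":0,"tz":0.014,"wx":0,"wy":0,"wz":0},{"tx":0,"ty":0,"tz":0.016,"wx":0,"wy":0,"wz":0},{"tx":0,"ty":0,"tz":0.016,"wx":0,"wy":0,"wz":0}]'
python3 - <<'E'
from h import *
to(.465,-.2855,.0403,-24.5)
E
```

```text
time_s: 15.7
position: [0.4645, -0.2848, 0.0572]
tcp_rot: [-0.001, 0.839, 0.543, -0.0]
contact_force: [0.1, 0.0, -0.9]
width: 0.0619
grasp_force: 30.0
time_s: 16.32
position: [0.4645, -0.2863, 0.0429]
tcp_rot: [0.0, 0.84, 0.543, 0.0]
contact_force: [0.2, 0.3, -0.7]
width: 0.0617
grasp_force: 30.0
t 16.325 pos [ 0.4645 -0.2863  0.0429] shift mm [1.  0.1 2.6] w [ 0.  -0.   0.2] j6 -0.23
```

```bash
python3 -m jog '[{"tx":0.0005,"ty":0,"tz":0.001,"wx":0,"wy":0,"wz":0},{"tx":0.0005,"ty":0,"tz":0.002,"wx":0,"wy":0,"wz":0},{"tx":0.0005,"ty":0,"tz":0.003,"wx":0,"wy":0,"wz":0},{"tx":0.0005,"ty":0,"tz":0.0035,"wx":0,"wy":0,"wz":0},{"tx":0.0005,"ty":0,"tz":0.0035,"wx":0,"wy":0,"wz":0}]'
```

```text
time_s: 16.95
position: [0.4649, -0.2859, 0.0408]
tcp_rot: [0.0, 0.84, 0.543, 0.0]
contact_force: [-2.5, 1.0, 5.8]
width: 0.0617
grasp_force: 30.0
```

```bash
python3 -m jog '[{"tx":0,"ty":0,"tz":0,"wx":0,"wy":0,"wz":0},{"tx":0,"ty":0,"tz":0,"wx":0,"wy":0,"wz":0},{"tx":0,"ty":0,"tz":0,"wx":0,"wy":0,"wz":0},{"tx":0,"ty":0,"tz":0,"wx":0,"wy":0,"wz":0}]' 1;  python3 -m jog '[{"tx":0,"ty":0,"tz":-0.03,"wx":0,"wy":0,"wz":0},{"tx":0,"ty":0,"tz":-0.08,"wx":0,"wy":0,"wz":0},{"tx":0,"ty":0,"tz":-0.13,"wx":0,"wy":0,"wz":0},{"tx":0,"ty":0,"tz":-0.18,"wx":0,"wy":0,"wz":0},{"tx":0,"ty":0,"tz":-0.22,"wx":0,"wy":0,"wz":0}]'
python3 - <<'E'
from h import *
im,W=cloud('wrist'); save(im,"w5.png")
A=W.reshape(-1,3); A=A[(np.hypot(A[:,0]-.465,A[:,1]+.2855)<.07)&(A[:,2]>.025)&(A[:,2]<.05)]; print(len(A),cv2.minAreaRect((A[:,:2]*1000).astype(np.float32)),np.percentile(A[:,2],[2,50,98]))
to(.605,-.044,.28,-6)
E
```

```text
time_s: 17.45
position: [0.4647, -0.2858, 0.039]
tcp_rot: [-0.0, 0.84, 0.543, -0.0]
contact_force: [-0.0, -0.5, -0.3]
width: 0.0935
grasp_force: 0.0
time_s: 18.08
position: [0.4649, -0.286, 0.2618]
tcp_rot: [0.001, 0.84, 0.543, 0.0]
contact_force: [0.2, -0.5, 0.5]
width: 0.094
grasp_force: 0.0
1981 ((464.9370422363281, -284.17010498046875), (61.31114196777344, 61.942020416259766), 65.98603057861328) [0.03197279 0.03370972 0.03536223]
t 18.125 pos [ 0.4665 -0.2872  0.2679] shift mm [278.6  26.5 -12.5] w [  0.7   0.3 -18.3] j6 -0.23
```

```bash
python3 -m jog '[{"tx":0.04,"ty":0.004,"tz":0,"wx":0,"wy":0,"wz":-4},{"tx":0.095,"ty":0.009,"tz":0,"wx":0,"wy":0,"wz":-8},{"tx":0.15,"ty":0.014,"tz":0,"wx":0,"wy":0,"wz":-12},{"tx":0.205,"ty":0.02,"tz":-0.005,"wx":0,"wy":0,"wz":-16},{"tx":0.255,"ty":0.027,"tz":-0.01,"wx":0,"wy":0,"wz":-18}]';python3 -m jog '[{"tx":0.025,"ty":0,"tz":0,"wx":0,"wy":0,"wz":0},{"tx":0.025,"ty":0,"tz":0,"wx":0,"wy":0,"wz":0},{"tx":0.025,"ty":0,"tz":0,"wx":0,"wy":0,"wz":0}]'
python3 - <<'E'
from h import *
im=stack((("tip",.045,.06),("lan",.09,.101)))
to(.644,-.0155,.26,-6)
E
```

```text
time_s: 18.75
position: [0.5947, -0.0626, 0.2688]
tcp_rot: [-0.0, 0.744, 0.668, -0.0]
contact_force: [-0.1, 0.6, -0.2]
width: 0.0937
grasp_force: 0.0
time_s: 19.12
position: [0.5965, -0.0405, 0.2689]
tcp_rot: [0.0, 0.745, 0.667, -0.0]
contact_force: [-0.2, -0.6, 1.0]
width: 0.0938
grasp_force: 0.0
tip 1215 [642.3 -17.7] [120.3  67.9] 85.9 0.0557
lan 3606 [645.4 -14.7] [93.8 52.6] 82.6 0.0967
t 19.175 pos [ 0.5965 -0.0408  0.2691] shift mm [30.4 44.4  9. ] w [-0.   0.  -0.3] j6 -0.05
```

```bash
python3 -m jog '[{"tx":0.015,"ty":0.022,"tz":0.02,"wx":0,"wy":0,"wz":1},{"tx":0.031,"ty":0.045,"tz":0.05,"wx":0,"wy":0,"wz":1},{"tx":0.031,"ty":0.045,"tz":0.09,"wx":0,"wy":0,"wz":1},{"tx":0.031,"ty":0.045,"tz":0.13,"wx":0,"wy":0,"wz":1},{"tx":0.031,"ty":0.045,"tz":0.155,"wx":0,"wy":0,"wz":1}]';python3 -m jog '[{"tx":0,"ty":0,"tz":0.01,"wx":0,"wy":0,"wz":0},{"tx":0,"ty":0,"tz":0.015,"wx":0,"wy":0,"wz":0},{"tx":0,"ty":0,"tz":0.015,"wx":0,"wy":0,"wz":0}]'; python3 -c "
from h import *
to(.6455,-.015,.095,-7.2)"
```

```text
time_s: 19.8
position: [0.6436, -0.0153, 0.1114]
tcp_rot: [-0.001, 0.751, 0.66, -0.001]
contact_force: [0.2, 0.1, 0.6]
width: 0.0946
grasp_force: 0.0
time_s: 20.18
position: [0.6455, -0.0141, 0.1004]
tcp_rot: [0.001, 0.751, 0.661, 0.001]
contact_force: [0.4, -0.4, -0.6]
width: 0.0941
grasp_force: 0.0
t 20.175 pos [ 0.6455 -0.0141  0.1004] shift mm [-0.9  0.1  5.4] w [ 0.1 -0.  -0.1] j6 0.02
```

```bash
python3 -m jog '[{"tx":-0.001,"ty":0,"tz":0.005,"wx":0,"wy":0,"wz":0},{"tx":-0.001,"ty":0,"tz":0.005,"wx":0,"wy":0,"wz":0}]'; python3 -m jog '[{"tx":0,"ty":0,"tz":0,"wx":0,"wy":0,"wz":0},{"tx":0,"ty":0,"tz":0,"wx":0,"wy":0,"wz":0},{"tx":0,"ty":0,"tz":0,"wx":0,"wy":0,"wz":0},{"tx":0,"ty":0,"tz":0,"wx":0,"wy":0,"wz":0},{"tx":0,"ty":0,"tz":0,"wx":0,"wy":0,"wz":0}]' 0.45;  python3 -m jog '[{"tx":0,"ty":0,"tz":0,"wx":0,"wy":0,"wz":0},{"tx":0,"ty":0,"tz":-0.01,"wx":0,"wy":0,"wz":0},{"tx":0,"ty":0,"tz":-0.04,"wx":0,"wy":0,"wz":0},{"tx":0,"ty":0,"tz":-0.08,"wx":0,"wy":0,"wz":0},{"tx":0,"ty":0,"tz":-0.11,"wx":0,"wy":0,"wz":0}]'; python3 -c "
from h import *
to(.61,.246,.22,-15.5)"
```

```text
time_s: 20.42
position: [0.6449, -0.0147, 0.0946]
tcp_rot: [0.0, 0.75, 0.661, 0.0]
contact_force: [0.3, -0.0, -0.7]
width: 0.0942
grasp_force: 0.0
time_s: 21.05
position: [0.6448, -0.0146, 0.0943]
tcp_rot: [0.0, 0.75, 0.661, 0.0]
contact_force: [0.0, 0.3, 0.5]
width: 0.0545
grasp_force: 30.0
time_s: 21.68
position: [0.6452, -0.0147, 0.207]
tcp_rot: [0.001, 0.75, 0.661, 0.001]
contact_force: [0.5, 0.4, -0.5]
width: 0.0541
grasp_force: 30.0
t 21.675 pos [ 0.6452 -0.0147  0.207 ] shift mm [254.2 -67.8 -13.1] w [ 0.1 -0.   8.2] j6 0.02
```

```bash
python3 -m jog '[{"tx":0.035,"ty":-0.01,"tz":-0.005,"wx":0,"wy":0,"wz":3},{"tx":0.08,"ty":-0.022,"tz":-0.01,"wx":0,"wy":0,"wz":6},{"tx":0.12,"ty":-0.033,"tz":-0.013,"wx":0,"wy":0,"wz":8},{"tx":0.14,"ty":-0.038,"tz":-0.013,"wx":0,"wy":0,"wz":8},{"tx":0.14,"ty":-0.038,"tz":-0.013,"wx":0,"wy":0,"wz":8}]'
python3 - <<'E'
from h import *
im,W=tray("medium_tray",.61,.246,.1); save(im,"w6.png")
to(.61,.246,.22,-15.5)
E
```

```text
time_s: 22.3
position: [0.6246, 0.1298, 0.2174]
tcp_rot: [0.0, 0.794, 0.608, -0.0]
contact_force: [0.0, -0.7, -1.1]
width: 0.054
grasp_force: 30.0
medium_tray 0.98 [ 85. 219.] 6334 [609.5 247.8] [119.3  80. ] 73.0
t 22.4 pos [0.6249 0.1279 0.2171] shift mm [110.  -45.5  -3. ] w [0.  0.1 0.2] j6 0.38
```

View pics/w6.png

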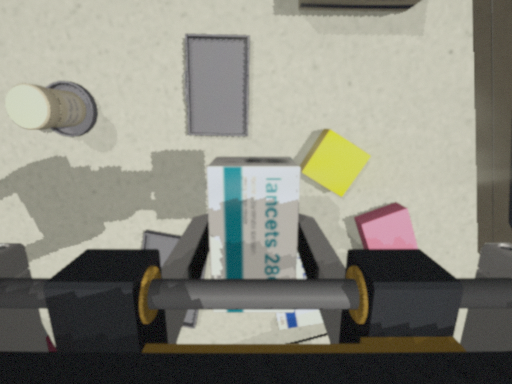

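```bash
python3 -m jog '[{"tx":0.035,"ty":-0.015,"tz":0,"wx":0,"wy":0,"wz":0.5},{"tx":0.075,"ty":-0.032,"tz":0,"wx":0,"wy":0,"wz":1},{"tx":0.105,"ty":-0.044,"tz":0.01,"wx":0,"wy":0,"wz":1},{"tx":0.111,"ty":-0.046,"tz":0.03,"wx":0,"wy":0,"wz":1},{"tx":0.111,"ty":-0.046,"tz":0.06,"wx":0,"wy":0,"wz":1}]';python3 -m jog '[{"tx":0,"ty":0,"tz":0.04,"wx":0,"wy":0,"wz":0},{"tx":0,"ty":0,"tz":0.07,"wx":0,"wy":0,"wz":0},{"tx":0,"ty":0,"tz":0.09,"wx":0,"wy":0,"wz":0},{"tx":0,"ty":0,"tz":0.095,"wx":0,"wy":0,"wz":0},{"tx":0,"ty":0,"tz":0.095,"wx":0,"wy":0,"wz":0}]'
python3 - <<'E'
from h import *
to(.61,.247,.0423,-16.5)
E
```

```text
time_s: 23.02
position: [0.6105, 0.2468, 0.1566]
tcp_rot: [0.001, 0.8, 0.6, 0.0]
contact_force: [-0.0, -1.0, -0.1]
width: 0.0538
grasp_force: 30.0
time_s: 23.65
position: [0.6102, 0.2478, 0.0629]
tcp_rot: [0.0, 0.8, 0.6, 0.0]
contact_force: [-0.2, -0.7, -0.3]
width: 0.0541
grasp_force: 30.0
t 23.65 pos [0.6102 0.2478 0.0629] shift mm [-0.8 -0.  20.6] w [ 0.1 -0.   0.2] j6 0.58
```

```bash
python3 -m jog '[{"tx":-0.001,"ty":0,"tz":0.005,"wx":0,"wy":0,"wz":0},{"tx":-0.001,"ty":0,"tz":0.011,"wx":0,"wy":0,"wz":0},{"tx":-0.001,"ty":0,"tz":0.016,"wx":0,"wy":0,"wz":0},{"tx":-0.001,"ty":0,"tz":0.018,"wx":0,"wy":0,"wz":0},{"tx":-0.001,"ty":0,"tz":0.018,"wx":0,"wy":0,"wz":0}]'; python3 -m jog '[{"tx":0,"ty":0,"tz":0.001,"wx":0,"wy":0,"wz":0},{"tx":0,"ty":0,"tz":0.002,"wx":0,"wy":0,"wz":0},{"tx":0,"ty":0,"tz":0.003,"wx":0,"wy":0,"wz":0},{"tx":0,"ty":0,"tz":0.003,"wx":0,"wy":0,"wz":0}]'
```

```text
time_s: 24.28
position: [0.6092, 0.2473, 0.044]
tcp_rot: [-0.0, 0.8, 0.6, -0.0]
contact_force: [-0.6, -0.1, -0.6]
width: 0.054
grasp_force: 30.0
time_s: 24.78
position: [0.6095, 0.2473, 0.0423]
tcp_rot: [0.0, 0.8, 0.6, 0.0]
contact_force: [-2.1, -0.6, 4.6]
width: 0.0545
grasp_force: 30.0
```

Contact with the tray floor; release and rise.

```bash
python3 -m jog '[{"tx":0,"ty":0,"tz":0,"wx":0,"wy":0,"wz":0},{"tx":0,"ty":0,"tz":0,"wx":0,"wy":0,"wz":0},{"tx":0,"ty":0,"tz":0,"wx":0,"wy":0,"wz":0},{"tx":0,"ty":0,"tz":0,"wx":0,"wy":0,"wz":0}]' 1;  python3 -m jog '[{"tx":0,"ty":0,"tz":-0.03,"wx":0,"wy":0,"wz":0},{"tx":0,"ty":0,"tz":-0.08,"wx":0,"wy":0,"wz":0},{"tx":0,"ty":0,"tz":-0.13,"wx":0,"wy":0,"wz":0},{"tx":0,"ty":0,"tz":-0.18,"wx":0,"wy":0,"wz":0},{"tx":0,"ty":0,"tz":-0.2,"wx":0,"wy":0,"wz":0}]'
python3 - <<'E'
from h import *
im,W=cloud('wrist'); save(im,"w7.png")
A=W.reshape(-1,3); A=A[(np.hypot(A[:,0]-.61,A[:,1]-.247)<.08)&(A[:,2]>.035)&(A[:,2]<.06)]; print(len(A),cv2.minAreaRect((A[:,:2]*1000).astype(np.float32)),np.percentile(A[:,2],[2,50,98]))
to(.60,-.045,.27,-4)
E
```

```text
time_s: 25.28
position: [0.6092, 0.2473, 0.041]
tcp_rot: [-0.0, 0.8, 0.6, -0.0]
contact_force: [-0.7, -0.8, -0.3]
width: 0.0905
grasp_force: 0.0
time_s: 25.9
position: [0.6105, 0.2477, 0.2463]
tcp_rot: [0.001, 0.8, 0.6, 0.004]
contact_force: [-0.3, -0.1, 0.2]
width: 0.0941
grasp_force: 0.0
2885 ((609.2163696289062, 247.51638793945312), (93.87165069580078, 52.22611618041992), 73.30433654785156) [0.042885   0.04467224 0.04611846]
t 25.95 pos [0.611  0.2478 0.248 ] shift mm [-284.    71.6  -23. ] w [  0.5  -0.3 -12.3] j6 0.58
```

```bash
python3 -m jog '[{"tx":-0.04,"ty":0.01,"tz":-0.005,"wx":0,"wy":0,"wz":-3},{"tx":-0.095,"ty":0.024,"tz":-0.01,"wx":0,"wy":0,"wz":-6},{"tx":-0.15,"ty":0.038,"tz":-0.015,"wx":0,"wy":0,"wz":-9},{"tx":-0.205,"ty":0.052,"tz":-0.02,"wx":0,"wy":0,"wz":-12},{"tx":-0.255,"ty":0.065,"tz":-0.02,"wx":0,"wy":0,"wz":-12}]';python3 -m jog '[{"tx":-0.03,"ty":0.005,"tz":0,"wx":0,"wy":0,"wz":0},{"tx":-0.03,"ty":0.005,"tz":0,"wx":0,"wy":0,"wz":0},{"tx":-0.03,"ty":0.005,"tz":0,"wx":0,"wy":0,"wz":0}]'
python3 - <<'E'
from h import *
im=stack((("tip",.045,.06),))
to(.642,-.0177,.2,-4)
E
```

```text
time_s: 26.58
position: [0.6, -0.0176, 0.2608]
tcp_rot: [-0.0, 0.733, 0.68, -0.0]
contact_force: [0.0, -0.2, -0.1]
width: 0.0939
grasp_force: 0.0
time_s: 26.95
position: [0.6029, -0.0453, 0.2605]
tcp_rot: [-0.001, 0.733, 0.681, -0.0]
contact_force: [1.0, 0.3, 0.3]
width: 0.0937
grasp_force: 0.0
tip 4975 [643.  -18.2] [119.2  68.1] 85.7 0.0557
t 27.0 pos [ 0.603  -0.0449  0.2608] shift mm [29.9 37.  60.8] w [-0.  -0.  -0.2] j6 -0.1
```

```bash
python3 -m jog '[{"tx":0.015,"ty":0.019,"tz":0.02,"wx":0,"wy":0,"wz":0},{"tx":0.03,"ty":0.038,"tz":0.06,"wx":0,"wy":0,"wz":0},{"tx":0.03,"ty":0.038,"tz":0.1,"wx":0,"wy":0,"wz":0},{"tx":0.03,"ty":0.038,"tz":0.14,"wx":0,"wy":0,"wz":0},{"tx":0.03,"ty":0.038,"tz":0.16,"wx":0,"wy":0,"wz":0}]';python3 -m jog '[{"tx":0,"ty":0,"tz":0.03,"wx":0,"wy":0,"wz":0},{"tx":0,"ty":0,"tz":0.05,"wx":0,"wy":0,"wz":0},{"tx":0,"ty":0,"tz":0.055,"wx":0,"wy":0,"wz":0},{"tx":0,"ty":0,"tz":0.055,"wx":0,"wy":0,"wz":0}]'; python3 -c "
from h import *
to(.643,-.018,.043,-4.2)"
```

```text
time_s: 27.62
position: [0.6418, -0.0171, 0.0981]
tcp_rot: [-0.002, 0.732, 0.681, -0.001]
contact_force: [-0.5, -0.4, -0.4]
width: 0.0938
grasp_force: 0.0
time_s: 28.12
position: [0.6437, -0.0188, 0.047]
tcp_rot: [0.0, 0.733, 0.68, 0.0]
contact_force: [-1.1, -0.1, 0.0]
width: 0.0934
grasp_force: 0.0
t 28.125 pos [ 0.6437 -0.0188  0.047 ] shift mm [ 0.8 -0.8  4. ] w [ 0.1 -0.  -0. ] j6 -0.04
```

```bash
python3 -m jog '[{"tx":0.001,"ty":-0.001,"tz":0.004,"wx":0,"wy":0,"wz":0},{"tx":0.001,"ty":-0.001,"tz":0.004,"wx":0,"wy":0,"wz":0}]'; python3 -m jog '[{"tx":0,"ty":0,"tz":0,"wx":0,"wy":0,"wz":0},{"tx":0,"ty":0,"tz":0,"wx":0,"wy":0,"wz":0},{"tx":0,"ty":0,"tz":0,"wx":0,"wy":0,"wz":0},{"tx":0,"ty":0,"tz":0,"wx":0,"wy":0,"wz":0},{"tx":0,"ty":0,"tz":0,"wx":0,"wy":0,"wz":0}]' 0.6;  python3 -m jog '[{"tx":0,"ty":0,"tz":0,"wx":0,"wy":0,"wz":0},{"tx":0,"ty":0,"tz":-0.01,"wx":0,"wy":0,"wz":0},{"tx":0,"ty":0,"tz":-0.05,"wx":0,"wy":0,"wz":0},{"tx":0,"ty":0,"tz":-0.1,"wx":0,"wy":0,"wz":0},{"tx":0,"ty":0,"tz":-0.13,"wx":0,"wy":0,"wz":0}]'; python3 -c "
from h import *
im,W=tray('large_tray',.465,.007,.1); save(im,'w8.png')
to(.465,.007,.15,-24)"
```

```text
time_s: 28.38
position: [0.6426, -0.0178, 0.0429]
tcp_rot: [0.0, 0.733, 0.68, 0.0]
contact_force: [-0.6, 0.0, -0.6]
width: 0.094
grasp_force: 0.0
time_s: 29.0
position: [0.6425, -0.0179, 0.0425]
tcp_rot: [0.0, 0.733, 0.68, 0.0]
contact_force: [0.4, 0.5, 1.1]
width: 0.0699
grasp_force: 30.0
time_s: 29.62
position: [0.6431, -0.0179, 0.1761]
tcp_rot: [0.002, 0.733, 0.68, 0.001]
contact_force: [0.7, 0.0, -1.6]
width: 0.0699
grasp_force: 30.0
large_tray 0.57 [166. 101.] 10035 [462.5   4.9] [150.6 100.4] 63.4
t 29.725 pos [ 0.6446 -0.0181  0.1781] shift mm [  11.7 -181.2   26.3] w [ 0.6 -0.1 19.8] j6 -0.04
```

View pics/w8.png

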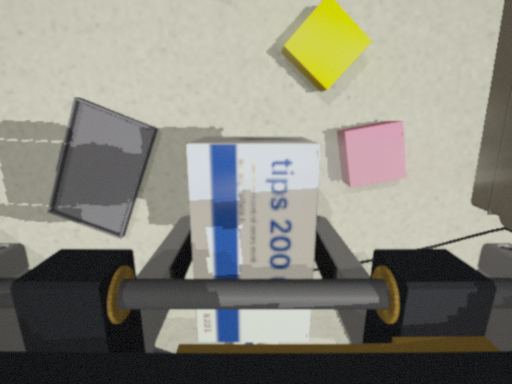

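Run:
```python
from h import *
for n in("w1","top0","side0"):
    A=np.load(n+".npy").reshape(-1,3); A=A[(np.hypot(A[:,0]-.465,A[:,1]-.006)<.09)]
    for lo,hi in((.0018,.02),(.007,.02)):
        m=A[(A[:,2]>lo)&(A[:,2]<hi)]; R=cv2.minAreaRect((m[:,:2]*1000).astype(np.float32)); print(n,len(m),np.round(R[0],1),np.round(R[1],1),round(R[2],1))
im=cv2.imread("pics/w1.png")
to(.4645,.006,.19,-24.5)
```

```text
w1 3793 [465.    8.6] [172.8 174.7] 50.6
w1 448 [464.9   7.9] [142.3  94.7] 64.0
top0 780 [465.6   7.9] [175.3 173.1] 35.4
top0 175 [464.2  -0.9] [158.5 116.3] 61.6
side0 1210 [464.6   3.6] [169.6 172.3] 46.6
side0 215 [467.7   4.3] [147.4  90. ] 64.4
t 29.725 pos [ 0.6446 -0.0181  0.1781] shift mm [  10.7 -181.3  -13.7] w [ 0.6 -0.1 20.3] j6 -0.04
```

```bash
python3 -m jog '[{"tx":0.002,"ty":-0.03,"tz":0,"wx":0,"wy":0,"wz":4},{"tx":0.005,"ty":-0.07,"tz":0,"wx":0,"wy":0,"wz":9},{"tx":0.007,"ty":-0.11,"tz":0,"wx":0,"wy":0,"wz":14},{"tx":0.009,"ty":-0.15,"tz":0,"wx":0,"wy":0,"wz":19},{"tx":0.011,"ty":-0.18,"tz":0,"wx":0,"wy":0,"wz":21.3}]';python3 -m jog '[{"tx":0,"ty":0,"tz":0,"wx":0,"wy":0,"wz":0},{"tx":0,"ty":0,"tz":0.03,"wx":0,"wy":0,"wz":0},{"tx":0,"ty":0,"tz":0.07,"wx":0,"wy":0,"wz":0},{"tx":0,"ty":0,"tz":0.1,"wx":0,"wy":0,"wz":0},{"tx":0,"ty":0,"tz":0.1,"wx":0,"wy":0,"wz":0}]'
python3 - <<'E'
from h import *
to(.465,.0065,.0455,-25.3)
im,W=tray('large_tray',.465,.007,.1); save(im,'w9.png')
E
```

```text
time_s: 30.35
position: [0.461, 0.0068, 0.1702]
tcp_rot: [-0.001, 0.846, 0.533, -0.001]
contact_force: [-0.6, -0.1, -1.4]
width: 0.0698
grasp_force: 30.0
time_s: 30.98
position: [0.4617, 0.0066, 0.0687]
tcp_rot: [-0.002, 0.846, 0.533, -0.003]
contact_force: [0.8, 0.2, -1.0]
width: 0.0702
grasp_force: 30.0
t 30.975 pos [0.4617 0.0066 0.0687] shift mm [ 1.4  3.2 23.2] w [-0.4  0.1 -0.2] j6 0.34
large_tray 0.63 [122. 264.] 2762 [494.8  63.7] [27.7 96.1] 56.1
```

View pics/w9.png

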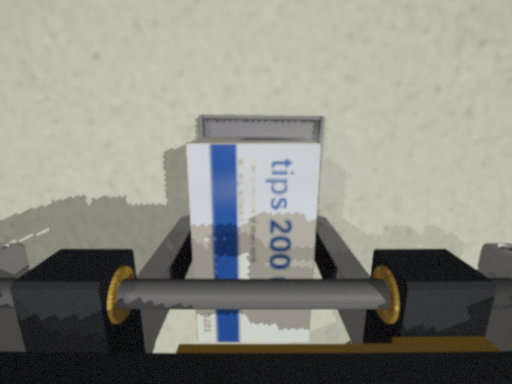

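```bash
python3 -m jog '[{"tx":0.0015,"ty":0.0035,"tz":0,"wx":0,"wy":0,"wz":0},{"tx":0.0015,"ty":0.0035,"tz":0.006,"wx":0,"wy":0,"wz":0},{"tx":0.0015,"ty":0.0035,"tz":0.012,"wx":0,"wy":0,"wz":0},{"tx":0.0015,"ty":0.0035,"tz":0.016,"wx":0,"wy":0,"wz":0},{"tx":0.0015,"ty":0.0035,"tz":0.016,"wx":0,"wy":0,"wz":0}]'; python3 -m jog '[{"tx":0,"ty":0,"tz":0.001,"wx":0,"wy":0,"wz":0},{"tx":0,"ty":0,"tz":0.003,"wx":0,"wy":0,"wz":0},{"tx":0,"ty":0,"tz":0.003,"wx":0,"wy":0,"wz":0}]'
python3 - <<'E'
from h import *
to(.465,.0065,.0455,-25.3)
E
```

```text
time_s: 31.7
position: [0.4669, 0.0064, 0.0557]
tcp_rot: [-0.0, 0.846, 0.533, -0.0]
contact_force: [-0.3, 0.1, -1.0]
width: 0.07
grasp_force: 30.0
time_s: 32.08
position: [0.4674, 0.0064, 0.0532]
tcp_rot: [-0.0, 0.846, 0.533, -0.0]
contact_force: [-0.3, -0.2, -1.4]
width: 0.0701
grasp_force: 30.0
t 32.075 pos [0.4674 0.0064 0.0532] shift mm [-0.9 -2.2  7.7] w [-0.  -0.  -0.3] j6 0.34
```

Overshot by about 2 mm in y. I'll correct 1 mm and lower to contact.

```bash
python3 -m jog '[{"tx":0,"ty":-0.001,"tz":0.002,"wx":0,"wy":0,"wz":0},{"tx":0,"ty":-0.001,"tz":0.004,"wx":0,"wy":0,"wz":0},{"tx":0,"ty":-0.001,"tz":0.006,"wx":0,"wy":0,"wz":0},{"tx":0,"ty":-0.001,"tz":0.006,"wx":0,"wy":0,"wz":0}]'; python3 -m jog '[{"tx":0,"ty":0,"tz":0.001,"wx":0,"wy":0,"wz":0},{"tx":0,"ty":0,"tz":0.002,"wx":0,"wy":0,"wz":0},{"tx":0,"ty":0,"tz":0.0025,"wx":0,"wy":0,"wz":0},{"tx":0,"ty":0,"tz":0.0025,"wx":0,"wy":0,"wz":0}]'
```

```text
time_s: 32.58
position: [0.4664, 0.0068, 0.047]
tcp_rot: [-0.0, 0.846, 0.533, -0.0]
contact_force: [-1.3, 0.5, -0.6]
width: 0.07
grasp_force: 30.0
time_s: 33.08
position: [0.4667, 0.0067, 0.0454]
tcp_rot: [0.0, 0.846, 0.533, 0.0]
contact_force: [-0.4, 0.2, 3.2]
width: 0.0697
grasp_force: 30.0
```

```bash
python3 -m jog '[{"tx":0,"ty":0,"tz":0,"wx":0,"wy":0,"wz":0},{"tx":0,"ty":0,"tz":0,"wx":0,"wy":0,"wz":0},{"tx":0,"ty":0,"tz":0,"wx":0,"wy":0,"wz":0},{"tx":0,"ty":0,"tz":0,"wx":0,"wy":0,"wz":0}]' 1;  python3 -m jog '[{"tx":0,"ty":0,"tz":-0.03,"wx":0,"wy":0,"wz":0},{"tx":0,"ty":0,"tz":-0.08,"wx":0,"wy":0,"wz":0},{"tx":0,"ty":0,"tz":-0.13,"wx":0,"wy":0,"wz":0},{"tx":0,"ty":0,"tz":-0.18,"wx":0,"wy":0,"wz":0},{"tx":0,"ty":0,"tz":-0.22,"wx":0,"wy":0,"wz":0}]';python3 -m jog '[{"tx":0,"ty":0,"tz":0,"wx":0,"wy":0,"wz":0},{"tx":0,"ty":0,"tz":0,"wx":0,"wy":0,"wz":0},{"tx":0,"ty":0,"tz":0,"wx":0,"wy":0,"wz":0}]'
python3 - <<'E'
from h import *
im,W=cloud('wrist'); save(im,"w10.png")
A=W.reshape(-1,3); A=A[(np.hypot(A[:,0]-.465,A[:,1]-.007)<.09)&(A[:,2]>.045)&(A[:,2]<.08)]; print(len(A),cv2.minAreaRect((A[:,:2]*1000).astype(np.float32)),np.percentile(A[:,2],[2,50,98]))
im,W=cloud("side"); save(im,"s10.png")
E
```

```text
time_s: 33.58
position: [0.4665, 0.0068, 0.0446]
tcp_rot: [-0.0, 0.846, 0.533, -0.0]
contact_force: [-0.4, -0.2, 0.1]
width: 0.0941
grasp_force: 0.0
time_s: 34.2
position: [0.4668, 0.0067, 0.2672]
tcp_rot: [0.001, 0.846, 0.533, 0.001]
contact_force: [0.1, -0.7, -0.0]
width: 0.0936
grasp_force: 0.0
time_s: 34.58
position: [0.4657, 0.0068, 0.2625]
tcp_rot: [-0.001, 0.846, 0.533, -0.002]
contact_force: [0.5, -0.4, -1.4]
width: 0.0941
grasp_force: 0.0
4737 ((466.37091064453125, 7.345466613769531), (120.46605682373047, 68.17732238769531), 64.3801040649414) [0.0571476  0.05870694 0.06028917]
```

View pics/s10.png

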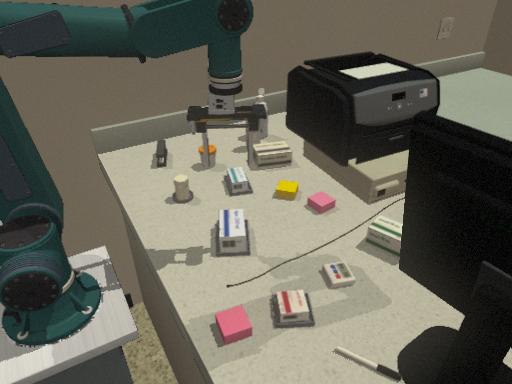

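The side view shows all four things seated in their trays: jar (188,182), lancets (180,237), tips (230,232) and cover slips (307,292). The cup and timer haven't moved. The large carton's top is at 58.7 mm against the 58 expected, so it lies flat.

```bash
python3 -c "
from station import robot
print(robot.hand_in())"
```

```text
the job is handed in; nothing more can be done
None
```

I took the stack apart from the top and set all four things flat in their own trays; the bench timer and specimen cup look undisturbed, and the job was handed in at about 35 s, though the hand-in gave back no verdict.

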